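# Line up the housing cover with the drift pin and bolt it

## Task

Swing the magnifier well clear of the aluminium housing, lay the blue cover flat on the housing with their long sides together, and push the orange-headed drift pin fully down through any one of the corner holes so that cover and housing line up. With the drift still in, push every bolt that stands in the grey rack fully home in the other holes; then pull the drift out, put it back upright in any rack hole, and swing the lens back so that it stands centrally over the cover. Leave the solvent bottle and the tape roll where they are.

Things in the scene. Friction and masses are not known exactly. Their poses are not given: they have to be found in the camera images.
- housing: Fixed aluminium block with four holes, 140 (its x) x 100 (its y) x 30 mm high, stands on the bench. Origin: centre of its underside; z up. Holes at x = +-52, y = +-34 mm, 11.5 mm in diameter, right through. At each x end a small foot with screws sticks out 15 mm, 13 mm high.
- housing_hole0 (a point): centre of one of the four 11.5 mm through holes, at the housing's top face (30 mm above the bench)
- housing_hole1 (a point): centre of one of the four 11.5 mm through holes, at the housing's top face (30 mm above the bench)
- housing_hole2 (a point): centre of one of the four 11.5 mm through holes, at the housing's top face (30 mm above the bench)
- housing_hole3 (a point): centre of one of the four 11.5 mm through holes, at the housing's top face (30 mm above the bench)
- cover: Loose blue cover plate, 140 (x) x 100 (y) x 8 mm, about 0.3 kg, lying flat on the bench; four 11.5 mm through holes at x = +-52, y = +-34 mm that match the housing. Origin: centre of its underside. In its middle a black lifting rib, 44 mm along x, 16 mm wide along y, rising from 8 to 34 mm above the underside: pinch it from above across y. It fits either way round (half a turn makes no difference). On the housing its underside is 30 mm, its top face 38 mm above the bench.
- rack: Fixed grey rack block, 90 (x) x 100 (y) x 38 mm high; origin: centre of its underside. Four 13 mm holes at x = +-22.5, y = +-30 mm, right through, each holding the drift, a bolt or nothing; which stands where varies. The rack and the cover lie left of the housing, in either order; a tall tool frame with an overhead beam stands behind and above that left side, so keep low there and rise high only in front of the housing.
- rack_hole0 (a point): centre of one rack hole, at the rack's top face (38 mm above the bench)
- rack_hole1 (a point): centre of one rack hole, at the rack's top face (38 mm above the bench)
- rack_hole2 (a point): centre of one rack hole, at the rack's top face (38 mm above the bench)
- rack_hole3 (a point): centre of one rack hole, at the rack's top face (38 mm above the bench)
- drift: Loose drift pin, stands upright in a rack hole, 60 g. Origin: centre of the underside of its collar (rests on the rack's top face); z up along the pin. Above it an orange collar 21 mm across and 4 mm high, then a round head 16 mm across up to 36 mm. Below it a 10.5 mm steel shank 36 mm long, the last 22 mm tapering to a 4 mm tip.
- bolt_1: Loose push-in bolt (no thread to turn), stands upright in a rack hole, 40 g; may be absent (two or three bolts are there). Origin: centre of the underside of its collar (rests on the rack's top face, later on the cover's); z up along the bolt. Above it a steel collar 21 mm across and 4 mm high, then a round head 16 mm across up to 24 mm. Below it a 10 mm shank 26 mm long, the last 8 mm tapering to a 5 mm nose.
- bolt_2: Loose push-in bolt (no thread to turn), stands upright in a rack hole, 40 g; may be absent (two or three bolts are there). Origin: centre of the underside of its collar (rests on the rack's top face, later on the cover's); z up along the bolt. Above it a steel collar 21 mm across and 4 mm high, then a round head 16 mm across up to 24 mm. Below it a 10 mm shank 26 mm long, the last 8 mm tapering to a 5 mm nose.
- bolt_3: Loose push-in bolt (no thread to turn), stands upright in a rack hole, 40 g; may be absent (two or three bolts are there). Origin: centre of the underside of its collar (rests on the rack's top face, later on the cover's); z up along the bolt. Above it a steel collar 21 mm across and 4 mm high, then a round head 16 mm across up to 24 mm. Below it a 10 mm shank 26 mm long, the last 8 mm tapering to a 5 mm nose.
- mag_pivot (a point): Swing axis (vertical) of the bench magnifier, at the top of its fixed steel post, 200 mm above the bench.
- lens (a point): Centre of the magnifier's round lens (white ring, 108 mm across, 235 mm from the swing axis, 202 to 218 mm above the bench).
- mag_grip (a point): Top of the black upright knob on the magnifier's arm, 18 mm across, 44 mm tall (216 to 260 mm above the bench), 150 mm from the swing axis on the line to the lens. Take it from above (it may turn between the fingers) and lead it round in an arc.
- mag_arm (a joint): Swing angle of the magnifier arm in rad, growing anticlockwise seen from above; limits -1.35 and 1.15. At the start the lens stands over the housing; growing values take it to the robot's right, clear of the work. The joint is stiff (about 0.45 N m, some 3 N at the knob) and stays where it is left.
- ipa_bottle: Blue and white solvent bottle, bystander, 65 mm across, 97 mm tall; origin: centre of its underside. Not to be disturbed.
- tape_roll_2: Black tape roll lying flat, bystander, 64 mm across, 19 mm high; origin: centre of its underside. Not to be disturbed.
Things that resemble listed ones, but are neither listed nor needed, are in the scene too. There is more than one size of the housing; the job needs the larger.

How it is judged:
On the way, in this order (a step that is already met when the one before it is completed fails the run):
1. the lens has been swung clear: its centre is more than 0.20 m (seen from above) from the housing's centre (horizontal distance between lens and housing above 0.2 m), for 0.2 s.
2. the cover lies flat on the housing and the drift is fully down through both, in any one hole (z of cover in the frame of housing between 0.027 and 0.0325 m and angle between cover's own z axis and vertical below 0.04 rad and horizontal distance between cover and housing below 0.005 m and z of drift in the frame of housing between 0.0355 and 0.041 m and angle between drift's own z axis and vertical below 0.12 rad and (horizontal distance between drift and housing_hole0 below 0.003 m or horizontal distance between drift and housing_hole1 below 0.003 m or horizontal distance between drift and housing_hole2 below 0.003 m or horizontal distance between drift and housing_hole3 below 0.003 m)), for 0.2 s.
3. with the drift still in, every bolt is fully home in a hole of its own (all of step 2 and z of bolt_1 in the frame of housing between 0.0355 and 0.041 m and angle between each of bolt_1, bolt_2, bolt_3's own z axis and vertical below 0.12 rad and (horizontal distance between bolt_1 and housing_hole0 below 0.003 m or horizontal distance between bolt_1 and housing_hole1 below 0.003 m or horizontal distance between bolt_1 and housing_hole2 below 0.003 m or horizontal distance between bolt_1 and housing_hole3 below 0.003 m) and z of bolt_2 in the frame of housing between 0.0355 and 0.041 m and (horizontal distance between bolt_2 and housing_hole0 below 0.003 m or horizontal distance between bolt_2 and housing_hole1 below 0.003 m or horizontal distance between bolt_2 and housing_hole2 below 0.003 m or horizontal distance between bolt_2 and housing_hole3 below 0.003 m) and z of bolt_3 in the frame of housing between 0.0355 and 0.041 m and (horizontal distance between bolt_3 and housing_hole0 below 0.003 m or horizontal distance between bolt_3 and housing_hole1 below 0.003 m or horizontal distance between bolt_3 and housing_hole2 below 0.003 m or horizontal distance between bolt_3 and housing_hole3 below 0.003 m)), for 0.2 s.
At the end, for the whole second after the job is handed in: Cover flat on the housing, centres within 5 mm; every bolt upright in a hole, within 3 mm of its centre, collar within 2.5 mm of the cover's top; drift upright in a rack hole, collar down; lens centre within 35 mm (seen from above) of the housing's centre; all at rest (z of cover in the frame of housing between 0.027 and 0.0325 m and angle between cover's own z axis and vertical below 0.04 rad and horizontal distance between cover and housing below 0.005 m and z of bolt_1 in the frame of housing between 0.0355 and 0.041 m and angle between each of bolt_1, bolt_2, bolt_3's own z axis and vertical below 0.12 rad and (horizontal distance between bolt_1 and housing_hole0 below 0.003 m or horizontal distance between bolt_1 and housing_hole1 below 0.003 m or horizontal distance between bolt_1 and housing_hole2 below 0.003 m or horizontal distance between bolt_1 and housing_hole3 below 0.003 m) and z of bolt_2 in the frame of housing between 0.0355 and 0.041 m and (horizontal distance between bolt_2 and housing_hole0 below 0.003 m or horizontal distance between bolt_2 and housing_hole1 below 0.003 m or horizontal distance between bolt_2 and housing_hole2 below 0.003 m or horizontal distance between bolt_2 and housing_hole3 below 0.003 m) and z of bolt_3 in the frame of housing between 0.0355 and 0.041 m and (horizontal distance between bolt_3 and housing_hole0 below 0.003 m or horizontal distance between bolt_3 and housing_hole1 below 0.003 m or horizontal distance between bolt_3 and housing_hole2 below 0.003 m or horizontal distance between bolt_3 and housing_hole3 below 0.003 m) and z of drift in the frame of rack between 0.035 and 0.042 m and angle between drift's own z axis and vertical below 0.15 rad and (horizontal distance between drift and rack_hole0 below 0.005 m or horizontal distance between drift and rack_hole1 below 0.005 m or horizontal distance between drift and rack_hole2 below 0.005 m or horizontal distance between drift and rack_hole3 below 0.005 m) and horizontal distance between lens and housing below 0.035 m and linear speed of each of cover, drift, bolt_1, bolt_2, bolt_3 below 0.02 m/s); the robot touches nothing.
It fails at once if the solvent bottle is moved more than 30 mm or tipped over (distance of ipa_bottle from where it was at the start of the episode above 0.03 m or angle between ipa_bottle's own z axis and vertical above 0.4 rad).
It fails at once if the tape roll is moved more than 30 mm or tipped over (distance of tape_roll_2 from where it was at the start of the episode above 0.03 m or angle between tape_roll_2's own z axis and vertical above 0.4 rad).
Of bolt_1, bolt_2, bolt_3 only 2 to 3 are there at a start; the rules pass over those that are not, and their reading is None.
At some moment in a run one of cover may be knocked a few centimetres aside while the robot is not near it.
It also fails if it takes over 210 s, if anything falls off the work surface, if the arm or the gripper's body presses on something with over 40 N, if the wrist force passes 120 N, or if a joint passes its speed limit or range.

## Robot

A 7-joint arm with a two-finger parallel gripper is mounted at the origin on a cart in front of the work surface, level with it; the furniture and walls round the work are solid. World frame = base frame: x ahead of the robot, y to its left, z up, the work surface at z = 0. Lengths are in m, angles in rad, forces in N, time in s.
With the tool pointing down it reaches from about 0.4 to 0.9 m from the base axis. Payload 5.5 kg.
Tool frame: the origin (TCP) lies at the very end of the fingers, on their centre line; the grasp point (between the pads) lies 19 mm behind it (manip.hold_point_z is the distance from the TCP to the grasp point, in m); z points along the fingers, y is the line along which they close (so a half turn about z gives the same grasp; the last joint's range is limited). The gripper opens to 92 mm and grips with 3 to 60 N. Pads are 19 mm wide; open, the fingers measure 130 mm over their backs; the gripper's body (75 mm by 190 mm) begins 47 mm behind the grasp point.
Start: joints at [-0.977, 0.501, -0.427, 1.55, 0.221, 1.138, -0.21], TCP at [0.211, 0.615, 0.227] pointing down, gripper open.
Joint ranges: [-2.88, 2.88], [-0.31, 2.03], [-1.54, 1.56], [0.2, 2.42], [-1.41, 4.55], [0.19, 2.02], [-2.57, 2.57]. Speed limits (rad/s): [2.57, 2.57, 3.14, 3.14, 3.14, 3.14, 3.14].

## Interface

Orientations are given as a unit quaternion [x, y, z, w].
In Python, from bench import manip, effector, viewer gives the robot as it stands. Calls block until the motion is done:
- manip.move_pose(position, orientation): joint-space move of the TCP to a pose.
- manip.servo_line(position, ori=None, vel=0.15): straight line of the TCP; ori=None keeps the orientation; vel is the mean speed in m/s.
- manip.movej(angles): joint-space move.
- effector.open_jaws() and effector.close(f_grip=None): open the fingers fully, or close them until they stop; f_grip is the grip in N (None keeps the last).
- manip.sleep(seconds).
- manip.solve_ik(position, orientation): joint angles nearest the present ones, or None.
- viewer.get_image(name): name is "scene" or "side" or "wrist"; returns the picture (384x512x3 uint8, red, green, blue); there is no depth.
- viewer.get_calibration(name): a dict with "vfov" (degrees; the focal length in pixels is half the picture's height over the tangent of half this angle, whatever the lens; pixels are square), "cx", "cy" (the principal point, pixels), "eye" and "attitude" of the camera in the world. Camera axes: x right, y down, z forward; pixel columns grow to the right and rows downward; lengths in m; the calibration is good to about 2 mm. A picture is of the moment at which its call begins: read the wrist's pose just before it. get_calibration takes no time and is no camera call; for the wrist camera it gives the pose at the moment of the call.
A pose or a line that the arm cannot do raises manip.PlanningError and nothing moves.
- manip.hand_in(): hands the job in; it is judged then, once.
Readings, each from a call of its own:
- manip.current_clock(): time.
- manip.current_q(): joint angles.
- manip.current_joint_velocities(): joint speeds.
- manip.current_tau(): joint torques, N m.
- manip.current_tool_pos(): TCP position.
- manip.current_tcp_rot(): TCP orientation.
- manip.current_force(): force on the tool from outside, world axes, zero at the start.
- manip.current_wrist_torque(): the same for the moment, N m.
- manip.current_finger_gap(): finger opening in m.
- manip.current_gripper_force(): force on a finger pad.
Only numpy, scipy, OpenCV 4.12 (cv2) and the standard library are available. Lean on these libraries where they do the work, as an engineer would, in place of code of your own. Each camera call takes 0.05 s, during which the arm holds its last target. There are 200 camera calls.

## Working session

There is one attempt and no reset: what is moved stays moved. The work goes in short steps, each a Python script; the robot and the scene stay as the last script left them, time stands still between calls to the robot, and variables do not carry over. Pictures are saved under pics/ and viewed, at most 15 in all, crops included, and the job is handed in when it is done.

```bash
mkdir -p pics; ls
python3 - <<'E'
from bench import manip, effector, viewer
import cv2
for n in ["scene","side","wrist"]:
    c=viewer.get_calibration(n); print(n,c)
    cv2.imwrite(f"pics/{n}0.png",viewer.get_image(n)[:,:,::-1])
print(manip.current_tcp_rot(),manip.hold_point_z,manip.current_clock())
E
```

```text
pics
scene {'vfov': 42.803288678301776, 'cx': 266.2573845270485, 'cy': 183.91427158111154, 'eye': array([-0.4253997 ,  0.80706947,  0.7126735 ]), 'attitude': array([-0.36577919,  0.74770316, -0.50037735,  0.23826053])}
side {'vfov': 57.50647306897312, 'cx': 256.67267404933614, 'cy': 189.4489009977281, 'eye': array([ 0.13742769, -0.4485282 ,  1.07266946]), 'attitude': array([ 0.89394716, -0.33322196,  0.09896755, -0.28289049])}
wrist {'vfov': 58.7770728212333, 'cx': 251.59521236911397, 'cy': 188.41075506918997, 'eye': array([0.13289087, 0.64101763, 0.38410489]), 'attitude': array([0.80418465, 0.57404054, 0.08812553, 0.12648477])}
[ 1.64634411e-01  9.86354366e-01 -7.42314260e-04 -1.58389226e-04] 0.0188 0.15
```

View pics/scene0.png

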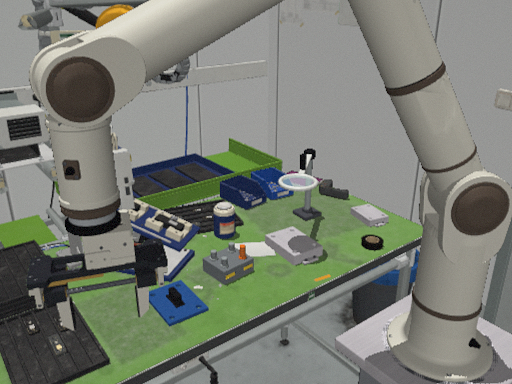

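View pics/side0.png

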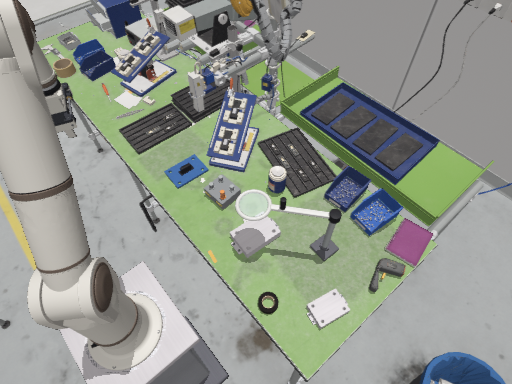

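View pics/wrist0.png

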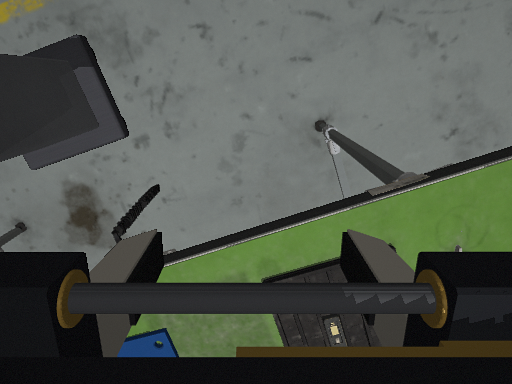

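The side view shows the lens at about (254,205), the knob at (283,203), the post at (334,215), the housing at (255,235), the cover at (187,170) and the rack at (222,190). The bottle is at (278,180) and the tape roll at (268,302). Next I convert these to positions.

```bash
cat > h.py <<'E'
import numpy as np, cv2
from scipy.spatial.transform import Rotation as R
from bench import manip, effector, viewer
def cam(n,shape=(384,512)):
    c=viewer.get_calibration(n); f=shape[0]/2/np.tan(np.radians(c["vfov"])/2)
    return f,c["cx"],c["cy"],np.array(c["eye"]),R.from_quat(c["attitude"]).as_matrix()
def cast(cm,uv,z):
    f,cx,cy,e,M=cm; uv=np.atleast_2d(np.asarray(uv,float))
    d=np.c_[(uv[:,0]-cx)/f,(uv[:,1]-cy)/f,np.ones(len(uv))]@M.T
    return (e+d*((z-e[2])/d[:,2])[:,None])
def proj(cm,P):
    f,cx,cy,e,M=cm; q=(np.atleast_2d(P)-e)@M
    return np.c_[cx+f*q[:,0]/q[:,2],cy+f*q[:,1]/q[:,2]]
def down(yaw):  # tool down, closing line (tool y) along world direction yaw
    y=np.array([np.cos(yaw),np.sin(yaw),0]); z=np.array([0,0,-1.]); x=np.cross(y,z)
    return R.from_matrix(np.c_[x,y,z]).as_quat()
def shot(n,name,crop=None,k=1):
    c=cam(n); im=viewer.get_image(n)[:,:,::-1].copy()
    o=im
    if crop: u0,v0,u1,v1=crop; o=im[v0:v1,u0:u1]
    cv2.imwrite(f"pics/{name}.png",cv2.resize(o,None,fx=k,fy=k,interpolation=cv2.INTER_CUBIC)); np.save(f"pics/{name}.npy",im)
    return c,im
E
python3 - <<'E'
from h import *
np.set_printoptions(precision=3,suppress=True)
c=cam("side")
for n,uv,z in [("pivot",(334,214),.2),("lens",(254,205),.21),("knob",(283,198),.26),("housing",(255,233),.03),("cover",(187,170),.008),("rack",(222,190),.038),("bottle",(278,180),.05),("tape",(268,302),.01),("small",(328,308),.02)]:
    print(n,cast(c,uv,z))
im=cv2.imread("pics/side0.png")
cv2.imwrite("pics/sidecrop.png",cv2.resize(im[140:270,150:350],None,fx=4,fy=4,interpolation=cv2.INTER_CUBIC))
E
```

```text
pivot [[ 0.638 -0.193  0.2  ]]
lens [[ 0.48  -0.023  0.21 ]]
knob [[ 0.536 -0.083  0.26 ]]
housing [[ 0.482 -0.02   0.03 ]]
cover [[0.468 0.369 0.008]]
rack [[0.503 0.187 0.038]]
bottle [[0.679 0.081 0.05 ]]
tape [[ 0.366 -0.216  0.01 ]]
small [[ 0.487 -0.347  0.02 ]]
```

View pics/sidecrop.png

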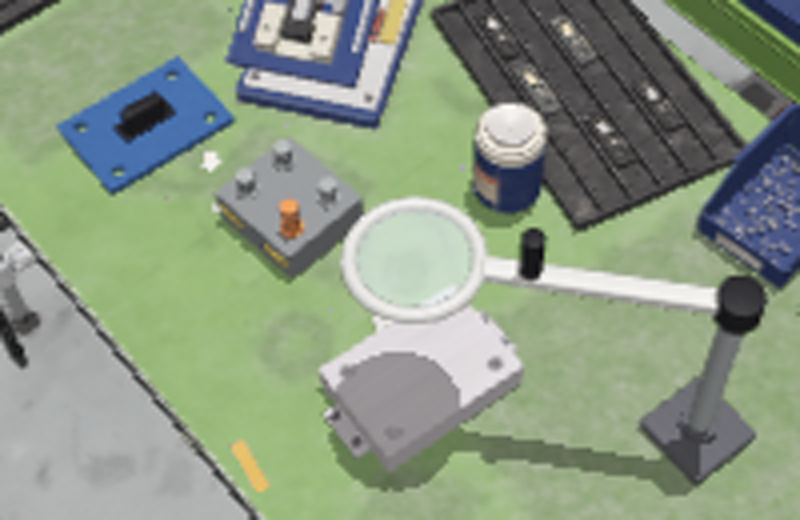

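All four rack holes are in use: three grey bolts and the orange drift. The housing is the large block under the lens, and the knob is near the lens-to-post line. First I swing the magnifier.

Run:
```python
from h import *
np.set_printoptions(precision=3,suppress=True)
M=R.from_quat(manip.current_tcp_rot()).as_matrix(); print("tool y",M[:,1],"x",M[:,0])
c=cam("wrist"); print("cam in tool",M.T@(c[3]-manip.current_tool_pos()), M.T@c[4])
P=np.array([.639,-.194]); 
def k(a,z,r=.15): return [P[0]+r*np.cos(a),P[1]+r*np.sin(a),z]
a0=np.radians(132.7)
for off in (-np.pi/2,np.pi/2):
  for d in (0,.5,1.05):
    print(off,d,manip.solve_ik(k(a0+d,.225),down(a0+d+off)))
for p in ([.40,.2,.23],[.43,.03,.34],k(a0,.34)):
  print(manip.solve_ik(p,down(a0-np.pi/2)),manip.solve_ik(p,down(a0+np.pi/2)))
```

```text
tool y [ 0.325  0.946 -0.002] x [-0.946  0.325  0.   ]
cam in tool [ 0.083 -0.    -0.158] [[-0.001 -0.952 -0.305]
 [ 1.    -0.    -0.002]
 [ 0.002 -0.305  0.952]]
-1.5707963267948966 0 [-0.011  0.281  0.139  1.838 -0.045  1.026  0.891]
-1.5707963267948966 0.5 [ 0.001  0.239  0.271  1.902 -0.075  1.011  1.55 ]
-1.5707963267948966 1.05 [ 0.059  0.292  0.39   1.847 -0.128  1.027  2.295]
1.5707963267948966 0 [-0.755  0.495  1.137  1.859 -0.501  1.113 -1.828]
1.5707963267948966 0.5 [-0.221  0.258  0.534  1.908 -0.153  1.015 -1.516]
1.5707963267948966 1.05 [-0.125  0.32   0.619  1.853 -0.214  1.036 -0.766]
[-0.347  0.108 -0.189  2.038  0.024  0.998  0.198] [-1.705  0.31   1.39   2.071 -0.355  1.041 -2.535]
[-0.176 -0.034  0.042  1.925  0.002  1.251  0.612] [ 1.02  -0.011 -1.124  1.897 -0.011  1.25  -2.497]
[-0.056  0.185  0.187  1.691 -0.036  1.268  0.884] [-0.797  0.326  1.137  1.712 -0.306  1.301 -1.993]
```

Run:
```python
from h import *
np.set_printoptions(precision=3,suppress=True)
P=np.array([.639,-.194]); a0=np.radians(132.7)
def k(a,z,r=.15): return [P[0]+r*np.cos(a),P[1]+r*np.sin(a),z]
q=down(a0-np.pi/2)
manip.servo_line([.40,.25,.227],q,vel=.25)
manip.move_pose([.42,.05,.34],q); manip.move_pose(k(a0,.34),q)
manip.servo_line(k(a0,.225),vel=.15)
effector.close(25); print("gap",manip.current_finger_gap(),manip.current_force())
n=7
for i in range(1,n+1):
    a=a0+1.06*i/n; manip.servo_line(k(a,.225),down(a-np.pi/2),vel=.12); print(manip.current_tool_pos(),manip.current_force())
effector.open_jaws(); manip.servo_line(k(a0+1.06,.32),vel=.2)
manip.move_pose([.42,.02,.33],down(np.pi/2))
c,im=shot("wrist","w1"); shot("side","s1",(150,140,350,270),4); print(manip.current_clock(), c[3])
```

```text
gap 0.017201466407121644 [-2.354 -1.92   2.19 ]
[ 0.521 -0.1    0.225] [-4.907  2.798  2.79 ]
[ 0.507 -0.118  0.225] [-9.111  4.011  6.675]
[ 0.496 -0.138  0.225] [-12.94    3.998   9.601]
[ 0.488 -0.161  0.225] [-15.385   1.13   10.765]
[ 0.484 -0.185  0.224] [-14.798  -0.078   9.868]
[ 0.484 -0.209  0.224] [-14.406  -3.327   8.545]
[ 0.488 -0.232  0.224] [-13.303  -4.818   4.957]
11.0417 [0.338 0.019 0.488]
```

View pics/w1.png

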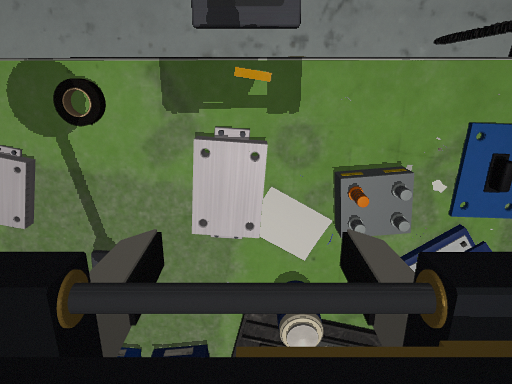

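View pics/s1.png

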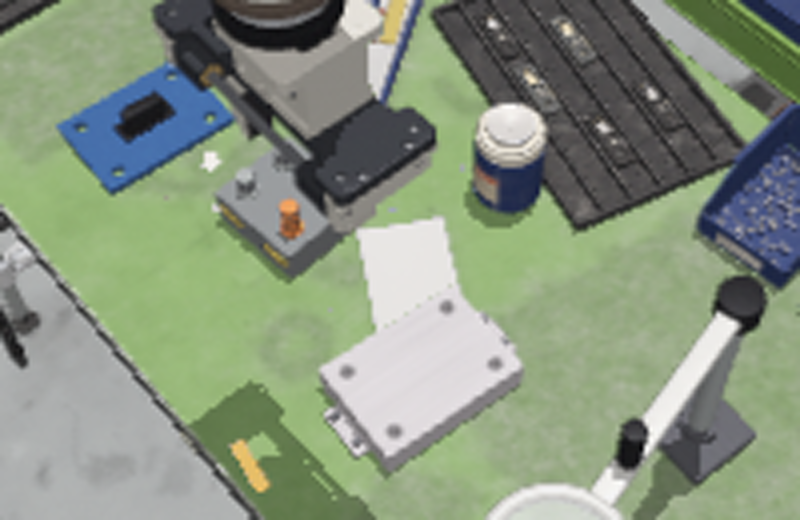

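The lens is clear. In the wrist view the housing holes are at (205,153), (255,156), (250,226) and (203,223). The drift head is at (355,190), bolts at (402,190), (358,225) and (400,221), and the cover is at the right edge. Next I measure the housing and take one close view of the rack and cover.

```bash
cat >> h.py <<'E'
def blob(im,uv,r=9,bright=False):
    u,v=map(int,np.round(uv)); g=cv2.cvtColor(im,cv2.COLOR_BGR2GRAY)[v-r:v+r+1,u-r:u+r+1]
    _,m=cv2.threshold(g,0,255,cv2.THRESH_BINARY if bright else cv2.THRESH_BINARY_INV|cv2.THRESH_OTSU)
    n,l,s,c=cv2.connectedComponentsWithStats(m)
    d=[np.hypot(*(c[i]-r))-.05*s[i,4] for i in range(1,n)]; i=1+int(np.argmin(d))
    return np.array([u-r,v-r])+c[i], s[i,4]
def fit(P,H):  # rigid 2D fit: P (world) ~ c + R H ; returns centre, yaw, residual
    P=np.asarray(P)[:,:2]; H=np.asarray(H,float); a=P-P.mean(0); b=H-H.mean(0)
    th=np.arctan2((b[:,0]*a[:,1]-b[:,1]*a[:,0]).sum(),(a*b).sum())
    Q=np.array([[np.cos(th),-np.sin(th)],[np.sin(th),np.cos(th)]]); c=P.mean(0)-Q@H.mean(0)
    return c,th,np.linalg.norm(P-(c+H@Q.T),axis=1)
HH=np.array([[52,34],[52,-34],[-52,-34],[-52,34]])/1000
E
python3 - <<'E'
from h import *
np.set_printoptions(precision=4,suppress=True)
im=np.load("pics/w1.npy"); c=cam("wrist")
s=[(250,226),(203,223),(205,153),(255,156)]
b=[blob(im,x) for x in s]; print(b)
P=cast(c,[x[0] for x in b],.03); print(P[:,:2]); print(fit(P,HH))
manip.move_pose([.50,.27,.25],down(np.pi/2))
shot("wrist","w2"); print(manip.current_tool_pos())
E
```

```text
[(array([249.2281, 225.807 ]), np.int32(57)), (array([202.6481, 222.5556]), np.int32(54)), (array([204.9545, 152.4848]), np.int32(66)), (array([254.4861, 156.2361]), np.int32(72))]
[[ 0.541   0.0136]
 [ 0.5357 -0.0542]
 [ 0.4321 -0.0462]
 [ 0.4375  0.0214]]
(array([ 0.4866, -0.0163]), np.float64(-0.07660728682171328), array([0.0001, 0.0001, 0.0001, 0.0002]))
[0.501  0.2678 0.2505]
```

View pics/w2.png

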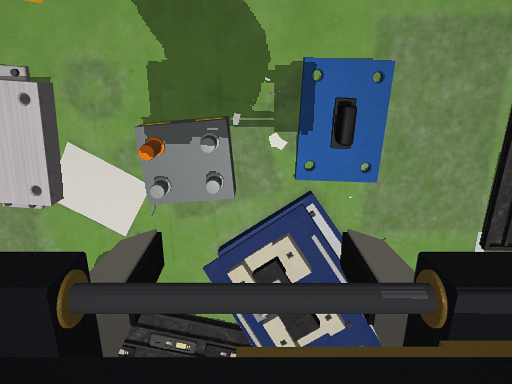

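Cover holes are at (318,75), (378,77), (366,167) and (309,165), with the rib around (344,122). The rack is at (187,162), with the orange drift at (150,150). I take a close crop of the rack and measure the cover.

Run:
```python
from h import *
np.set_printoptions(precision=4,suppress=True)
im=np.load("pics/w2.npy"); c=cam("wrist")
s=[(366,167),(309,165),(318,75),(378,77)]
b=[blob(im,x,8) for x in s]; print(b)
P=cast(c,[x[0] for x in b],.008); print(fit(P,HH))
b=[blob(im,x) for x in [(37,190),(25,98)]]; print(b,cast(c,[x[0] for x in b],.03))
cv2.imwrite("pics/rk.png",cv2.resize(im[105:215,125:245],None,fx=5,fy=5,interpolation=cv2.INTER_CUBIC))
```

```text
[(array([366.2824, 167.1176]), np.int32(255)), (array([309.0894, 165.122 ]), np.int32(246)), (array([318.3418,  75.1435]), np.int32(237)), (array([378.416 ,  77.0882]), np.int32(238))]
(array([0.4669, 0.3727]), np.float64(-0.040377852808142), array([0.0007, 0.0008, 0.0007, 0.0003]))
[(array([ 36.1111, 190.2222]), np.int32(81)), (array([24.2913, 98.6893]), np.int32(103))] [[0.541  0.0142 0.03  ]
 [0.4372 0.0219 0.03  ]]
```

View pics/rk.png

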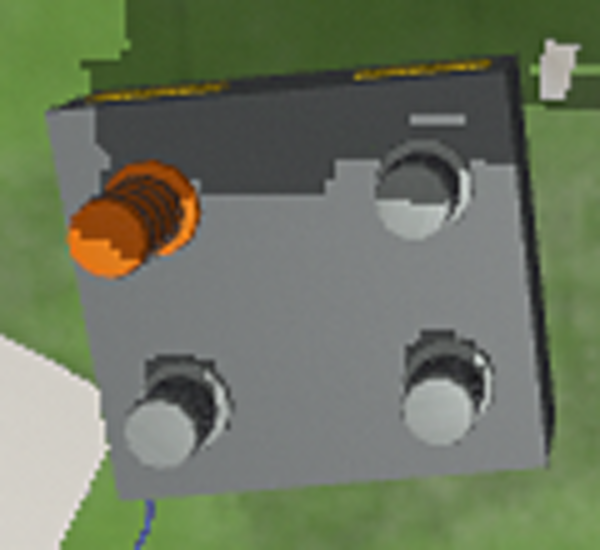

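```bash
sed -i 's/cv2.THRESH_BINARY if bright else cv2.THRESH_BINARY_INV|cv2.THRESH_OTSU/(cv2.THRESH_BINARY if bright else cv2.THRESH_BINARY_INV)|cv2.THRESH_OTSU/' h.py
python3 - <<'E'
from h import *
np.set_printoptions(precision=4,suppress=True)
im=np.load("pics/w2.npy"); c=cam("wrist")
s=[(366,167),(309,165),(318,75),(378,77)]
b=[blob(im,x,8,True) for x in s]; print(b)
P=cast(c,[x[0] for x in b],.008); print(fit(P,HH))
RH=np.array([[22.5,30],[22.5,-30],[-22.5,-30],[-22.5,30]])/1000
px=(np.array([(438,410),(160,433),(108,240),(414,202)])+.5)/5-.5+[125,105]
z=[.062,.062,.074,.062]
P=np.array([cast(c,p,h)[0] for p,h in zip(px,z)]); print(P); C,th,r=fit(P,RH); print(C,th,r)
Q=np.array([[np.cos(th),-np.sin(th)],[np.sin(th),np.cos(th)]]); print(C+RH@Q.T)
E
```

```text
[(array([363.8824, 166.1176]), np.int32(34)), (array([308.4884, 164.3023]), np.int32(43)), (array([316.4423,  74.3462]), np.int32(52)), (array([376.0588,  76.5882]), np.int32(51))]
(array([0.466 , 0.3705]), np.float64(-0.03732003515271787), array([0.0007, 0.0007, 0.0008, 0.0009]))
[[0.5271 0.2245 0.062 ]
 [0.5321 0.1647 0.062 ]
 [0.4875 0.1615 0.074 ]
 [0.4823 0.2214 0.062 ]]
[0.5072 0.193 ] 0.08045912782901482 [0.0003 0.0002 0.0004 0.0002]
[[0.5272 0.2248]
 [0.5321 0.1649]
 [0.4872 0.1613]
 [0.4824 0.2211]]
```

```bash
cat >> h.py <<'E'
def line(p,yaw=None,vel=.15,fix=False):
    q=None if yaw is None else down(yaw); p=np.asarray(p,float)
    manip.servo_line(p,q,vel=vel)
    if fix:
        manip.sleep(.15); e=p-manip.current_tool_pos(); manip.servo_line(p+e,q,vel=.05); manip.sleep(.15)
    return np.array(manip.current_tool_pos())-p
HC=np.array([.4868,-.0161]); HT=-.0766
RC=np.array([.5072,.193]); RT=.0805
def rot(t): return np.array([[np.cos(t),-np.sin(t)],[np.sin(t),np.cos(t)]])
HOLES=HC+HH@rot(HT).T
RH=np.array([[22.5,30],[22.5,-30],[-22.5,-30],[-22.5,30]])/1000
RHOLES=RC+RH@rot(RT).T
E
python3 - <<'E'
from h import *
np.set_printoptions(precision=4,suppress=True)
C=np.array([.4665,.3715]); th=-.037; y0=np.pi/2+th
print(line([*C,.09],y0,.2,True))
c,im=shot("wrist","w3")
print(line([*C,.013],y0,.1,True), manip.current_force())
effector.close(45); print("gap",manip.current_finger_gap(),manip.current_force(),manip.current_tool_pos())
line([*C,.13],y0,.1); print(manip.current_finger_gap(),manip.current_force())
shot("side","s3",(150,140,350,270),4)
E
```

```text
[-0.0013  0.0004 -0.0012]
[-0.0005 -0.0005 -0.0008] [-1.0267 -0.449  -0.0784]
gap 0.015799844729574002 [ 0.4646  0.745  -0.6286] [0.466  0.3713 0.0122]
0.01547358528594108 [-0.3587 -0.9334 -2.7006]
```

View pics/s3.png

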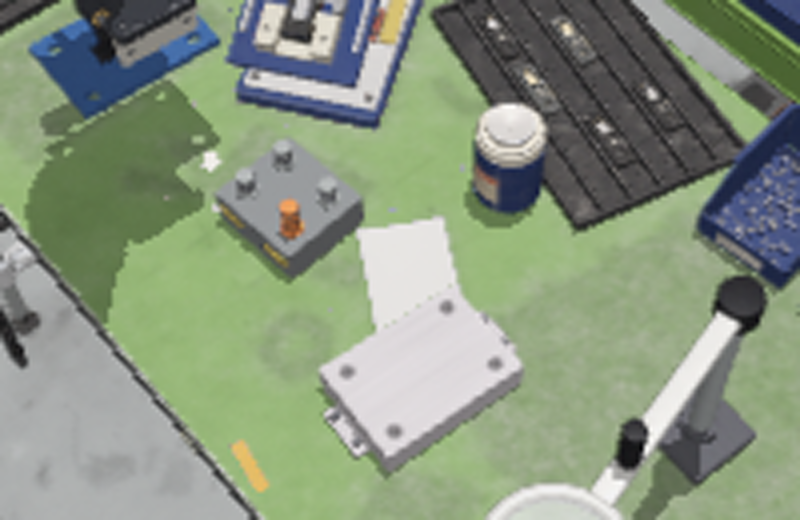

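The cover is gripped and level. I measure its hole positions in the hand before placing it.

Run:
```python
from h import *
np.set_printoptions(precision=4,suppress=True)
t=np.array(manip.current_tool_pos()); c,im=shot("wrist","w4")
zc=t[2]-.0122+.004; th=-.037
S=t[:2]+HH@rot(th).T; uv=proj(c,np.c_[S,[zc]*4]); print(uv)
g=cv2.cvtColor(im,cv2.COLOR_BGR2GRAY)
for i in (2,3):
    for br in (False,True):
        b=blob(im,uv[i],16,br); print(br,b, (cast(c,b[0],zc)[0,:2]-S[i])@rot(th))
cv2.imwrite("pics/w4c.png",cv2.resize(im[:260],None,fx=1.5,fy=1.5))
```

```text
[[310.9662 321.1502]
 [194.7699 321.0153]
 [183.9784 144.8562]
 [321.9665 144.8291]]
False (array([184.5833, 144.6667]), np.int32(756)) [-0.0001  0.0003]
True (array([182.6757, 145.7568]), np.int32(333)) [ 0.0004 -0.0007]
False (array([322.9667, 151.7173]), np.int32(421)) [0.0034 0.0007]
True (array([321.9468, 141.1768]), np.int32(639)) [-0.0018 -0.0001]
```

View pics/w4c.png

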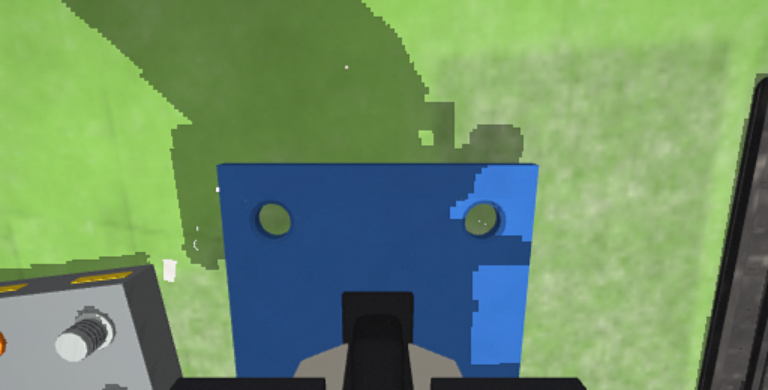

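The cover is centred in the grip to within about 0.5 mm. I place it now.

Run:
```python
from h import *
np.set_printoptions(precision=4,suppress=True)
y=np.pi/2+HT
line([*HC,.13],y,.2)
print(line([*HC,.06],y,.1,True))
print(line([*HC,.0428],y,.05,True),manip.current_force())
effector.open_jaws(); print(manip.current_force())
line([*HC,.12],y,.15)
t=np.array(manip.current_tool_pos()); 
line([HC[0]+.03,HC[1],.2],np.pi/2,.2); manip.sleep(.2)
c,im=shot("wrist","w5",(60,40,460,260),1.5)
print(proj(c,np.c_[HOLES,[.038]*4]),manip.current_clock())
```

```text
[-0.0007 -0.     -0.0007]
[ 0.0003 -0.      0.0004] [-0.3046 -0.3243 -2.9483]
[ 0.03   -0.882  -0.6503]
[[282.8206 195.8022]
 [213.9777 190.8133]
 [218.9456  80.1214]
 [294.7983  86.1497]] 25.1917
```

View pics/w5.png

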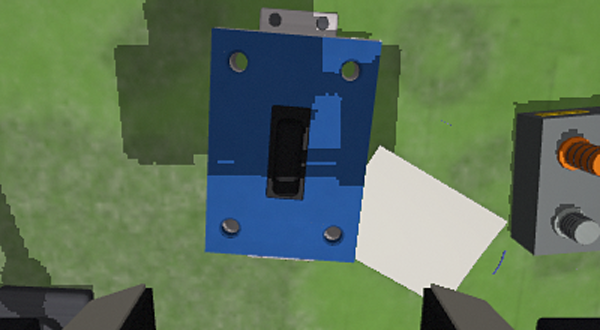

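The cover holes appear within about 1 px of the projected housing holes, so it sits correctly. Next is the drift.

```bash
cat >> h.py <<'E'
def ryaw(i): return RT+(-1 if RH[i].prod()>0 else 1)*np.pi/4
def pick(i,rel,force=40,holes=None,up=.135):
    p=RHOLES[i]; z=.038+rel; y=ryaw(i)
    line([*p,up],y,.25); line([*p,z+.035],None,.15,True)
    e=line([*p,z],None,.06); effector.close(force)
    print("pick",i,e,"gap",manip.current_finger_gap(),"F",manip.current_force(),manip.current_tool_pos())
    line([*p,up],None,.15); print(" lifted gap",manip.current_finger_gap())
def insert(p,yaw,rel,shank,up=.135,step=.004,fmax=40,gain=6e-5):
    z1=.038+rel; line([*p,up],yaw,.25); print(" hover",line([*p,z1+shank+.004],None,.12,True))
    F0=np.array(manip.current_force()); off=np.array(manip.current_tool_pos())-0
    c=np.array([*p,z1+shank+.004])
    e=c-off; c=c+np.array([e[0],e[1],0]); log=[]
    while c[2]>z1-.0015+1e-6:
        c[2]=max(c[2]-step,z1-.0015); manip.servo_line(c,vel=.05)
        F=np.array(manip.current_force())-F0; t=np.array(manip.current_tool_pos()); log.append([*(1e3*(t[:2]-p)),1e3*(t[2]-z1),*F])
        c[:2]+=np.clip(gain*F[:2],-.0006,.0006)
        if F[2]>fmax: break
    print(np.round(log,1)); return log
E
python3 - <<'E'
from h import *
np.set_printoptions(precision=4,suppress=True)
for i in range(4): print(i,RHOLES[i],HOLES[i],manip.solve_ik([*RHOLES[i],.1],down(ryaw(i))),manip.solve_ik([*HOLES[i],.1],down(HT)))
line([.47,.1,.16],ryaw(2),.25)
pick(2,.012)
insert(HOLES[3],HT,.012,.036)
print(manip.current_clock())
E
```

```text
0 [0.5272 0.2247] [0.5412 0.0138] [-0.4917  0.4869  0.0532  1.8617 -0.0349  0.7939 -1.1251] [-0.0831  0.4401  0.0098  1.9388 -0.006   0.7627 -0.1465]
1 [0.532  0.1649] [ 0.536 -0.054] [-0.1815  0.4726 -0.2093  1.8942  0.1338  0.7881  0.4028] [ 0.0218  0.4362  0.0352  1.946  -0.0216  0.7597 -0.0072]
2 [0.4872 0.1613] [ 0.4324 -0.046 ] [-0.4072  0.3987  0.0423  2.0077 -0.0245  0.7356 -1.055 ] [ 0.0411  0.2825  0.0036  2.1873 -0.0016  0.6718 -0.0308]
3 [0.4824 0.2211] [0.4376 0.0218] [-0.2764  0.4371 -0.2493  1.9576  0.1514  0.7646  0.2531] [-0.0818  0.2881 -0.0331  2.1789  0.0151  0.6749 -0.2019]
pick 2 [-0.     -0.     -0.0002] gap 0.01493821263384539 F [-0.3183  0.8301  0.215 ] [0.4871 0.1613 0.05  ]
 lifted gap 0.014626434470063954
 hover [-0.0007 -0.0004 -0.0006]
[[ 0.7  0.4 35.7 -0.4  0.7  1. ]
 [ 0.3  0.4 31.6  0.3  1.1  0.9]
 [ 0.5  0.5 27.7 -1.1  0.1  1.5]
 [ 0.4  0.5 23.7 -0.8  0.2  0.4]
 [ 0.4  0.5 19.7 -0.8 -0.3 -0.1]
 [ 0.5  0.2 15.8 -0.1 -0.6 -0.2]
 [ 0.5  0.4 11.8 -0.8  0.1 -0.7]
 [ 0.3  0.5  7.8 -0.4 -1.  -0.2]
 [ 0.3  0.4  3.7 -0.5 -0.3  0.1]
 [ 0.3  0.4 -0.1 -1.  -0.2  2.4]
 [ 0.4  0.4 -0.3 -6.6  0.  21.1]]
36.4
```

```bash
cat >> h.py <<'E'
def release(up=.135):
    effector.open_jaws(); t=np.array(manip.current_tool_pos()); line([t[0],t[1],up],None,.15)
E
python3 - <<'E'
from h import *
np.set_printoptions(precision=4,suppress=True)
release()
pick(1,.0065)
insert(HOLES[0],HT,.0065,.026)
release()
line([HC[0]+.03,HC[1]+.05,.2],np.pi/2,.25); manip.sleep(.1)
c,im=shot("wrist","w6",(40,40,510,260),1.5)
print(proj(c,np.c_[HOLES,[.038]*4]),manip.current_clock())
E
```

```text
pick 1 [-0.      0.0001 -0.0002] gap 0.01456735577591332 F [0.6239 0.2934 0.0223] [0.5321 0.1649 0.0445]
 lifted gap 0.014568424704629929
 hover [-0.0009 -0.0002 -0.0009]
[[ 0.8  0.2 25.7 -0.5  0.6  0.1]
 [ 0.4  0.2 21.6  0.1  0.5 -1. ]
 [ 0.5  0.2 17.6 -0.5  0.6  0.5]
 [ 0.5  0.3 13.7 -1.4 -0.7 -0.7]
 [ 0.5  0.2  9.7 -1.3 -0.8 -0.3]
 [ 0.4  0.2  5.6 -0.6  0.8 -1.7]
 [ 0.4  0.2  1.7 -1.1 -0.8 -1. ]
 [ 0.6  0.2 -0.5 -5.1 -0.4 10.7]]
[[232.2687 193.3096]
 [163.4125 188.3426]
 [163.0711  77.7616]
 [239.0186  83.7689]] 51.4917
```

View pics/w6.png

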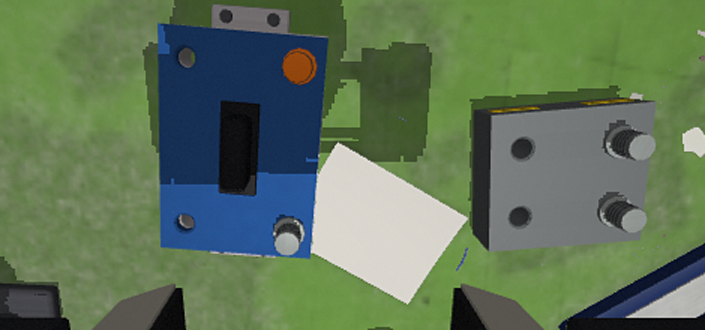

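The drift at (300,66) and the first bolt at (288,235) are seated, and the cover is undisturbed. Two bolts remain in the left column of the rack.

Run:
```python
from h import *
np.set_printoptions(precision=4,suppress=True)
for r,h in ((0,1),(3,2)):
    pick(r,.0065); insert(HOLES[h],HT,.0065,.026); release()
line([HC[0]+.03,HC[1]+.05,.2],np.pi/2,.25); manip.sleep(.1)
c,im=shot("wrist","w7",(40,40,510,260),1.5)
shot("side","s7",(150,140,350,270),4)
print(manip.current_clock())
```

```text
pick 0 [-0.     -0.     -0.0002] gap 0.014743744118523913 F [ 0.5332 -0.3657  0.3972] [0.5272 0.2247 0.0445]
 lifted gap 0.014789172901299974
 hover [-0.0008 -0.0001 -0.0008]
[[ 0.7  0.1 25.7 -0.9  0.6  0.5]
 [ 0.3  0.2 21.6  0.   0.2  0.9]
 [ 0.4  0.2 17.7 -0.6  0.5  0.3]
 [ 0.5  0.3 13.7  0.6  0.2  0.1]
 [ 0.6  0.3  9.7  0.4  0.5  0.9]
 [ 0.7  0.3  5.7 -0.1 -0.3  0.6]
 [ 0.7  0.2  1.7 -0.4 -0.7  0.3]
 [ 0.9  0.3 -0.5 -4.1  2.3 11.6]]
pick 3 [-0.0001  0.0001 -0.0002] gap 0.014898973101077328 F [ 0.2483 -0.3493 -0.385 ] [0.4824 0.2211 0.0445]
 lifted gap 0.014807109063578931
 hover [-0.0008 -0.0001 -0.0007]
[[ 0.7  0.2 25.8  0.2  0.8  0. ]
 [ 0.4  0.2 21.6  0.7  0.3 -0.3]
 [ 0.6  0.2 17.7  1.8  0.8 -0.8]
 [ 0.7  0.3 13.7  1.4  0.9 -0.9]
 [ 0.8  0.3  9.7  0.4  1.1  0.4]
 [ 0.7  0.4  5.7  0.8  0.3  0.1]
 [ 0.7  0.4  1.7 -0.6  0.8 -1.7]
 [ 0.9  0.3 -0.6 -4.4  0.9 16. ]]
77.6167
```

View pics/w7.png

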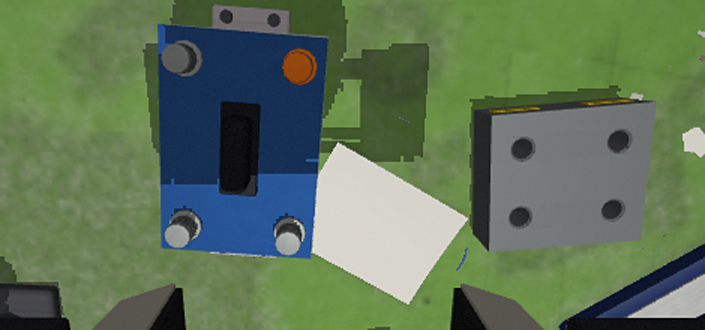

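All three bolts and the drift are seated, and all four rack holes are free. I return the drift to the rack and swing the lens back.

Run:
```python
from h import *
np.set_printoptions(precision=4,suppress=True)
p=HOLES[3]+[.0003,.0004]; z=.050
line([*p,.135],HT,.25); line([*p,z+.035],None,.15,True); line([*p,z],None,.06)
effector.close(40); print("gap",manip.current_finger_gap(),manip.current_force())
line([*p,z+.04],None,.05); print(manip.current_force()); line([*p,.135],None,.15); print(manip.current_finger_gap())
insert(RHOLES[2],HT,.012,.036); release()
# magnifier
P=np.array([.639,-.194]); a1=np.radians(132.7)+1.06; d=HC-P; a2=np.arctan2(d[1],d[0])
def k(a,z,r=.15): return [P[0]+r*np.cos(a),P[1]+r*np.sin(a),z]
line([.43,.05,.2],HT,.25); line([.45,-.03,.33],.3,.25)
q1=down(a1-np.pi/2)
manip.move_pose(k(a1,.34),q1)
manip.servo_line(k(a1,.225),vel=.15); effector.close(25); print("gap",manip.current_finger_gap())
n=7
for i in range(1,n+1):
    a=a1+(a2-a1)*i/n; manip.servo_line(k(a,.225),down(a-np.pi/2),vel=.12)
print(manip.current_force(),manip.current_tool_pos(),k(a2,0))
effector.open_jaws(); manip.servo_line(k(a2,.34),vel=.2)
manip.move_pose([.42,.12,.36],down(.5)); line([.40,.32,.22],.9,.25); manip.sleep(.2)
shot("side","s8",(150,140,350,270),4); shot("wrist","w8"); print(manip.current_clock())
```

```text
gap 0.01522225057441443 [-0.4044 -0.3065  0.5488]
[-0.6451 -1.1891 -0.7488]
0.015201110725470358
 hover [-0.0007  0.0002 -0.0008]
[[ 0.6 -0.3 35.7  0.6 -1.1  0.2]
 [ 0.4 -0.4 31.6 -0.2 -0.6 -0.2]
 [ 0.5 -0.4 27.7 -0.6 -0.3 -0.9]
 [ 0.4 -0.4 23.7 -0.4 -1.2 -1. ]
 [ 0.4 -0.5 19.7 -1.1  0.   0.6]
 [ 0.4 -0.4 15.7 -0.3 -1.  -0.1]
 [ 0.3 -0.5 11.7 -0.3 -0.6  0.5]
 [ 0.4 -0.5  7.7  0.5 -0.6 -1.1]
 [ 0.4 -0.6  3.7 -0.6 -0.9 -1. ]
 [ 0.9 -0.4 -0.   0.5 -0.6  1.1]
 [ 1.  -0.3 -0.1 -3.2 -2.5 13.9]]
gap 0.01639763834114828
[ 14.6417 -15.4597 -13.2302] [ 0.5458 -0.0883  0.2253] [np.float64(0.5414868614281547), np.float64(-0.08002110806878275), 0]
102.275
```

View pics/s8.png

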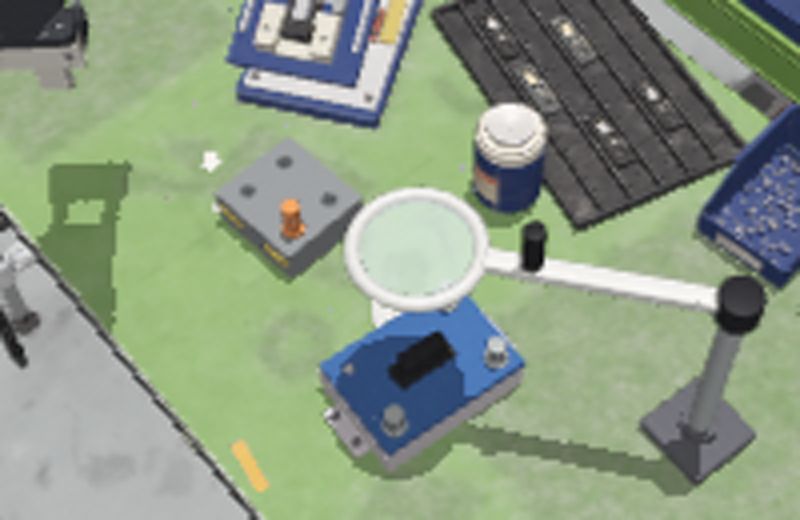

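The drift stands upright in the rack. Two bolts are visible in the cover and the third is hidden under the lens ring. The lens is at crop (416,250); I check its position against the housing and the hidden bolt.

Run:
```python
from h import *
p=np.array([416,249])/4+[150,140]; x=cast(cam("side"),p,.21)[0,:2]; print(x,np.linalg.norm(x-HC))
c=cam("side"); print((proj(c,np.c_[HOLES,[.062]*4])-[150,140])*4)
im=np.load("pics/w8.npy"); cv2.imwrite("pics/w8v.png",cv2.resize(im[:260],None,fx=1.5,fy=1.5))
```

```text
[ 0.48604618 -0.01554774] 0.0009344708419444875
[[446.38426445 285.79532705]
 [495.98105656 342.71215574]
 [392.79412351 411.33864903]
 [344.56536947 350.81271881]]
```

View pics/w8v.png

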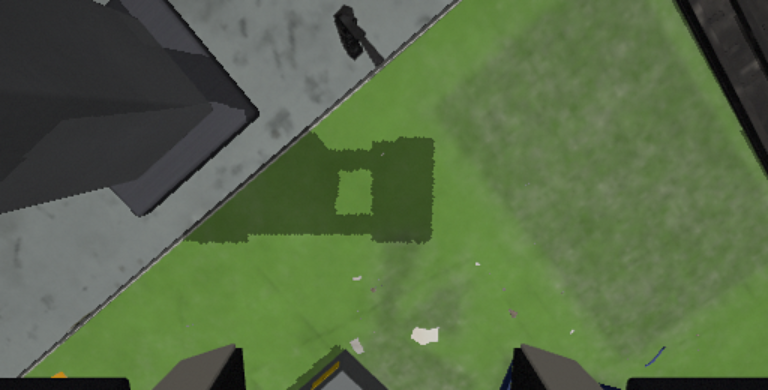

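The lens is about 1 mm off the housing centre. This wrist view shows only bare bench, so I did not see the third bolt again, but it was seated in w7 and nothing has touched it since.

```bash
python3 -c "
from h import *
print(manip.hand_in())"
```

```text
the job is handed in; nothing more can be done
None
```

I handed the job in at about 102 s of the 210 s limit, and no verdict came back: the cover is on the housing with all three bolts home, the drift is back upright in the rack, the lens is centred to about 1 mm, and I kept clear of the bottle and tape roll, though one bolt was hidden under the lens ring in the last picture and I last saw it seated before pulling the drift.

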